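# Find the rocking corner of a levelling plate and press its shim flat

### The job

The steel plate of the levelling stand on the worktop rocks on one of its four corners. Press down on the marked corners one after another until you find the one that gives under your fingertip, then press that corner's yellow shim tab down until it lies flat, and leave the other three tabs raised. Only touch and press: do not pick up or move the plate, the cup standing on it or anything else.

Things in the scene. Friction and masses are not known exactly. Their poses are not given: they have to be found in the camera images.
- base: the fixed grey base frame of a levelling stand on the worktop, 176 x 236 mm (x, y) and 4 mm thick; origin at the centre of its underside; its x axis points away from the robot (yaw within about 0.3 rad of straight), y to the left, z up. Low grey stops and hinge ears stand on it, none higher than the plate's top.
- plate: loose steel plate resting on four feet within the stops (1 to 2 mm play), 160 x 200 x 10 mm, 0.7 to 1.1 kg, thin black mat on it; origin: centre of its underside, 26 mm above the worktop; axes as the base's. Three corners are solid. The fourth, alike to look at, rocks: about 2 N starts it and 4 to 5 N sinks it 4 mm to a stop, and springs back when released.
- corner_near_left (a point): the dark round mark on the plate's top at its near-left corner (near = towards the robot, left = +y), straight above a foot, 22 mm in from both edges and 36 mm above the worktop at rest: the place to press that corner. Its height falls when the corner gives.
- corner_near_right (a point): the dark round mark on the plate's top at its near-right corner (near = towards the robot, left = +y), straight above a foot, 22 mm in from both edges and 36 mm above the worktop at rest: the place to press that corner. Its height falls when the corner gives.
- corner_far_left (a point): the dark round mark on the plate's top at its far-left corner (near = towards the robot, left = +y), straight above a foot, 22 mm in from both edges and 36 mm above the worktop at rest: the place to press that corner. Its height falls when the corner gives.
- corner_far_right (a point): the dark round mark on the plate's top at its far-right corner (near = towards the robot, left = +y), straight above a foot, 22 mm in from both edges and 36 mm above the worktop at rest: the place to press that corner. Its height falls when the corner gives.
- shim_near_left (a joint): lift angle (rad) of the near-left corner's shim: 0 = flat at its stop, 0.55 to 0.65 at the start. Yellow tab, 26 mm wide, 4 mm thick, hinged 10 mm outside the plate's left (+y) edge, 23 mm above the worktop, and reaching 45 mm outward. Turns against friction (4 N near its end), stays where left. Flat, its toe fills the gap under a rocking corner; at a solid one it jams half-way.
- tab_near_left (a point): the place to press on the near-left shim: on its top, 35 mm outside its hinge along the base's y axis (the tab ends 10 mm further out). About 45 mm above the worktop when raised, 25 mm when flat; it moves about 7 mm outward on the way down.
- shim_near_right (a joint): lift angle (rad) of the near-right corner's shim: 0 = flat at its stop, 0.55 to 0.65 at the start. Yellow tab, 26 mm wide, 4 mm thick, hinged 10 mm outside the plate's right (-y) edge, 23 mm above the worktop, and reaching 45 mm outward. Turns against friction (4 N near its end), stays where left. Flat, its toe fills the gap under a rocking corner; at a solid one it jams half-way.
- tab_near_right (a point): the place to press on the near-right shim: on its top, 35 mm outside its hinge along the base's y axis (the tab ends 10 mm further out). About 45 mm above the worktop when raised, 25 mm when flat; it moves about 7 mm outward on the way down.
- shim_far_left (a joint): lift angle (rad) of the far-left corner's shim: 0 = flat at its stop, 0.55 to 0.65 at the start. Yellow tab, 26 mm wide, 4 mm thick, hinged 10 mm outside the plate's left (+y) edge, 23 mm above the worktop, and reaching 45 mm outward. Turns against friction (4 N near its end), stays where left. Flat, its toe fills the gap under a rocking corner; at a solid one it jams half-way.
- tab_far_left (a point): the place to press on the far-left shim: on its top, 35 mm outside its hinge along the base's y axis (the tab ends 10 mm further out). About 45 mm above the worktop when raised, 25 mm when flat; it moves about 7 mm outward on the way down.
- shim_far_right (a joint): lift angle (rad) of the far-right corner's shim: 0 = flat at its stop, 0.55 to 0.65 at the start. Yellow tab, 26 mm wide, 4 mm thick, hinged 10 mm outside the plate's right (-y) edge, 23 mm above the worktop, and reaching 45 mm outward. Turns against friction (4 N near its end), stays where left. Flat, its toe fills the gap under a rocking corner; at a solid one it jams half-way.
- tab_far_right (a point): the place to press on the far-right shim: on its top, 35 mm outside its hinge along the base's y axis (the tab ends 10 mm further out). About 45 mm above the worktop when raised, 25 mm when flat; it moves about 7 mm outward on the way down.
- cup: sample cup with red lid standing on the middle of the plate, 47 mm across, 66 mm high, origin at the centre of its underside; stays where it is
- dropper: small dropper bottle with yellow band, 26 mm across, 68 mm high, standing off the right end of the base; origin at the centre of its underside; bystander
- timer: grey timer, 62 x 66 x 18 mm, lying off the left end of the base; origin at the centre of its underside; bystander
- cup_behind: sample cup with red lid, 47 mm across, 66 mm high, standing on the worktop behind the base; origin at the centre of its underside; bystander
- forceps: steel forceps, 133 mm long, 10 mm high, lying in front of the base; origin at the centre of its underside; bystander
- marker: black marker pen, 138 mm long, 20 mm thick, lying to the left of the base; origin at the centre of its underside; bystander
Not all that is in view belongs to the job. Leave any green look-alike of the cup alone.

How it is judged:
By the outcome, as a careful person would: the job done as asked, in the order asked, and still so for the second after the job is handed in, with the robot touching nothing.
It also fails if it takes over 58 s, if anything falls off the work surface, if the arm or the gripper's body presses on something with over 40 N, if the wrist force passes 120 N, or if a joint passes its speed limit or range.

### The arm

A 7-joint arm with a two-finger parallel gripper is mounted at the origin on a cart in front of the work surface, level with it; the furniture and walls round the work are solid. World frame = base frame: x ahead of the robot, y to its left, z up, the work surface at z = 0. Lengths are in m, angles in degrees, forces in N, time in s.
With the tool pointing down it reaches from about 0.425 to 0.875 m from the base axis. Payload 4.7 kg.
Tool frame: the origin (TCP) lies at the very end of the fingers, on their centre line; the grasp point (between the pads) lies 19 mm behind it; z points along the fingers, y is the line along which they close (so a half turn about z gives the same grasp; the last joint's range is limited). The gripper opens to 87 mm and grips with 3 to 60 N. Pads are 19 mm wide; open, the fingers measure 117 mm over their backs; the gripper's body (75 mm by 190 mm) begins 51 mm behind the grasp point.
Start: joints at [-73.161, 18.392, -4.016, 83.108, 1.295, 78.541, -3.26], TCP at [0.18, 0.625, 0.223] pointing down, gripper open.
Joint ranges: [-163.93, 163.93], [-17.29, 119.83], [-79.2, 71.16], [3.27, 140.29], [-89.18, 269.18], [5.43, 117.66], [-154.24, 154.24]. Speed limits (degrees/s): [147.25, 147.25, 180, 180, 180, 180, 180].

### API

Orientations are given as [roll, pitch, yaw] about the fixed x, y, z axes, in that order (R = Rz(yaw) Ry(pitch) Rx(roll)).
In Python, from cell import telemetry, cams, env gives the robot as it stands.
- The arm moves only by the tool arm_command, never from a script. Its argument "series" is text: rows parted by semicolons, each of 5 numbers parted by spaces: the shift along the tool's x, y, z in mm, then the turn about the tool's z in rad, then the closure in counts, from 0 (fully open) to 255 (shut). A call has 1 to 20 rows; each row shifts and turns the commanded pose from where the row before left it, along the tool's axes as they then stand; what a row does not reach is not made up. A row lasts 1/12 s, in which the tool goes at most 41.7 mm and 7.16 degrees, less where a joint would pass 70% of its speed; a pose out of reach is approached as far as the arm can. A call is refused whole if a number of a shift passes 41.7 or a number of a turn 0.125, either way. A call with a gripper value outside its range is refused whole. The fingers move at their own pace and stop on an object; "squeeze" is the grip in N (left out, the last holds). Time passes only in rows, so rows that do not move let the fingers close. It gives the time, the measured TCP pose, the force, the opening and the grip force at its end, in the units of the state.
- telemetry.get_obs(): the state, without advancing time (a new reading comes with each control period).
- cams.read_camera(name): name is "scene" or "top"; returns the picture (400x640x3 uint8, blue, green, red); there is no depth.
- cams.calibration(name): a dict with "K" (3x3 intrinsics, pixels), "origin" and "rotation" of the camera in the world. Camera axes: x right, y down, z forward; pixel columns grow to the right and rows downward; lengths in m; the calibration is good to about 2 mm. A picture is of the moment at which its call begins. calibration takes no time and is no camera call.
- env.sign_off(): hands the job in; it is judged then, once.
The state is a dict: "time_s": time; "qpos": joint angles; "joint_velocities": joint speeds; "effort": joint torques, N m; "tool_pos": TCP position; "tool_rot": TCP orientation; "force": force on the tool from outside, world axes, zero at the start; "wrist_torque": the same for the moment, N m; "grip_width": finger opening in m; "grasp_force": force on a finger pad.
Only numpy, scipy, OpenCV 4.12 (cv2) and the standard library are available. Lean on these libraries where they do the work, as an engineer would, in place of code of your own. Each camera call takes 0.05 s, during which the arm holds its last target. There are 200 camera calls.

## Working session

There is one attempt and no reset: what is moved stays moved. The work goes in short steps, Python scripts to look and compute and a tool call to move; the robot and the scene stay as the last step left them, time stands still between calls to the robot, and variables do not carry over. Pictures are saved under pics/ and viewed, at most 10 in all, crops included, and the job is handed in when it is done.

Besides the shell and the picture viewer there is one more tool, called as a command line: name --argument value ..., lists and objects as JSON in quotes. arm_command: Moves the arm, as the interface text tells. Its arguments: {"type":"object","properties":{"series":{"type":"string"},"squeeze":{"type":"number"}},"required":["series"]}

```bash
mkdir -p pics; ls
python3 - <<'E'
from cell import telemetry,cams,env
import cv2,numpy as np
o=telemetry.get_obs();print(o)
for n in("top","scene"):
    im=cams.read_camera(n);cv2.imwrite(f"pics/{n}0.png",im)
    c=cams.calibration(n);print(n,c)
E
```

```text
pics
{'time_s': 0.0, 'qpos': array([-73.16016353,  18.43782264,  -4.01769745,  83.17544027,
         1.2939799 ,  78.54165289,  -3.26132395]), 'joint_velocities': array([ 0.1244495 , -0.0351223 , -0.01520698,  0.11098172,  0.03893509,
        0.00162676, -0.00033718]), 'effort': array([ 5.48675098e-05, -4.91282129e+01, -4.03876947e-01, -3.12531924e+01,
       -6.39395602e-02,  4.35991294e-02,  1.74133506e-04]), 'tool_pos': array([0.17937755, 0.62417116, 0.22147112]), 'tool_rot': array([-1.79890283e+02,  4.17796852e-03,  1.63970457e+02]), 'force': array([ 0.7801968 ,  0.16984598, -0.45957673]), 'wrist_torque': array([-0.00419215, -0.04922164, -0.00877829]), 'grasp_force': 0.0, 'grip_width': 0.08732252993103135}
top {'K': array([[377.28957695,   0.        , 318.54983121],
       [  0.        , 377.28957695, 196.27568561],
       [  0.        ,   0.        ,   1.        ]]), 'origin': array([0.47221941, 0.10952883, 0.99301192]), 'rotation': array([-173.75680699,   -1.89768185,  -90.85149861])}
scene {'K': array([[382.86064498,   0.        , 318.10487838],
       [  0.        , 382.86064498, 204.86639855],
       [  0.        ,   0.        ,   1.        ]]), 'origin': array([ 0.0057006 , -0.32186028,  0.69538231]), 'rotation': array([-133.31051386,    0.56342288,  -52.59942484])}
```

View pics/top0.png

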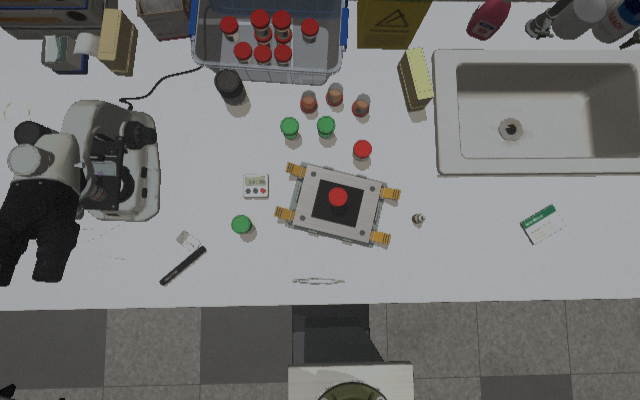

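View pics/scene0.png

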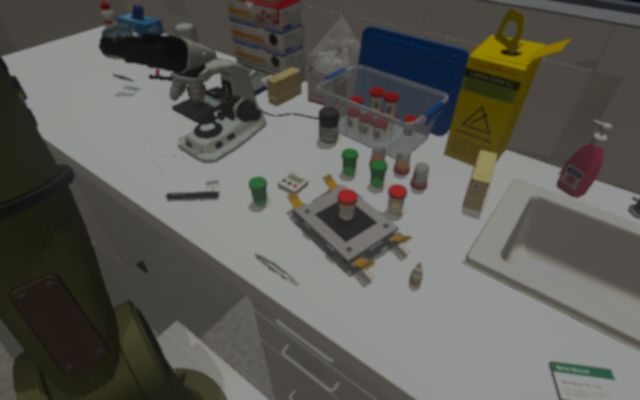

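The top view shows the plate centred near (338,203), with marks near its corners and yellow tabs at (296,170), (285,214), (391,194) and (381,239). The red-lidded cup at (338,197) stands on the plate. Lookalikes: the red cup behind at (362,149), green cups at (242,224), (290,127) and (326,126), the dropper at (419,218). None of these are on the plate. Next is a close crop with mark detection.

```bash
cat > h.py <<'E'
import numpy as np,cv2
from scipy.spatial.transform import Rotation as R
from cell import cams,telemetry
def ray(n,uv,z):
    c=cams.calibration(n);d=R.from_euler('xyz',c['rotation'],degrees=True).as_matrix()@np.linalg.inv(c['K'])@np.array([*uv,1.])
    o=c['origin'];return o+d*(z-o[2])/d[2]
def proj(n,p):
    c=cams.calibration(n);q=c['K']@(R.from_euler('xyz',c['rotation'],degrees=True).as_matrix().T@(np.asarray(p)-c['origin']));return q[:2]/q[2]
E
python3 - <<'E'
from h import *
im=cv2.imread('pics/top0.png')
hsv=cv2.cvtColor(im,cv2.COLOR_BGR2HSV)
x0,y0,x1,y1=260,150,420,260
m=cv2.inRange(hsv,(14,110,90),(32,255,255))
n,l,s,c=cv2.connectedComponentsWithStats(m)
for i in range(1,n):
    if s[i,4]>25 and x0<c[i][0]<x1 and y0<c[i][1]<y1: print('tab',c[i].round(1),s[i],ray('top',c[i],.037).round(4))
g=cv2.cvtColor(im,cv2.COLOR_BGR2GRAY)
b=cv2.inRange(g,0,95)
n,l,s,c=cv2.connectedComponentsWithStats(b)
for i in range(1,n):
    if 4<s[i,4] and x0<c[i][0]<x1 and y0<c[i][1]<y1: print('dark',c[i].round(1),s[i,2:],ray('top',c[i],.036).round(4))
cv2.imwrite('pics/crop.png',cv2.resize(im[y0:y1,x0:x1],None,fx=5,fy=5,interpolation=cv2.INTER_CUBIC))
E
```

```text
tab [294.1 169. ] [286 162  16  14 123] [0.6476 0.1381 0.037 ]
tab [303.2 172.3] [301 168   5  10  27] [0.6387 0.1148 0.037 ]
tab [390.8 193.3] [383 188  18  12 138] [ 0.582  -0.1095  0.037 ]
tab [282.9 212.8] [274 207  17  13 133] [0.5353 0.1672 0.037 ]
tab [292.2 215.5] [290 211   5  10  26] [0.5283 0.1438 0.037 ]
tab [381.1 237.4] [373 231  18  14 146] [ 0.4698 -0.0808  0.037 ]
dark [291.  169.1] [ 5  9 15] [0.6475 0.146  0.036 ]
dark [327.  168.3] [9 3 9] [0.6486 0.0534 0.036 ]
dark [313.1 173.6] [ 5  4 17] [0.6353 0.0894 0.036 ]
dark [267.4 188.6] [ 6 21 25] [0.5976 0.2063 0.036 ]
dark [299.9 179.1] [ 7  7 29] [0.6213 0.1235 0.036 ]
dark [361.  176.9] [11  3 11] [ 0.6255 -0.0339  0.036 ]
dark [337.3 203.2] [  53   49 1768] [0.5583 0.0288 0.036 ]
dark [381.9 186.5] [3 4 8] [ 0.6    -0.0872  0.036 ]
dark [298.  195.4] [ 6 17 22] [0.5793 0.1285 0.036 ]
dark [371.9 188.4] [ 5  4 17] [ 0.5953 -0.0612  0.036 ]
dark [262.8 190.2] [ 5  4 12] [0.5937 0.2181 0.036 ]
dark [393.1 193.5] [3 8 8] [ 0.5815 -0.1157  0.036 ]
dark [397.5 194.5] [2 8 8] [ 0.5788 -0.127   0.036 ]
dark [380.1 199.3] [ 6  8 25] [ 0.5669 -0.0815  0.036 ]
dark [375.3 215.9] [ 5 21 34] [ 0.5244 -0.0678  0.036 ]
dark [278.1 210.7] [ 7  7 18] [0.541  0.1793 0.036 ]
dark [293.2 210.2] [3 3 6] [0.5418 0.1412 0.036 ]
dark [415.7 219.1] [ 9 10 46] [ 0.5149 -0.1715  0.036 ]
dark [302.  217.7] [ 5  4 18] [0.5224 0.119  0.036 ]
dark [289.2 222.3] [ 7  6 23] [0.511  0.1515 0.036 ]
dark [333.5 235.8] [ 80  22 250] [0.4756 0.04   0.036 ]
dark [371.8 229.2] [3 7 9] [ 0.4908 -0.0578  0.036 ]
dark [361.8 232.4] [ 5  5 19] [ 0.4832 -0.0321  0.036 ]
dark [383.2 238. ] [3 9 9] [ 0.4682 -0.0863  0.036 ]
dark [387.6 239.5] [ 3 10 10] [ 0.4642 -0.0973  0.036 ]
```

View pics/crop.png

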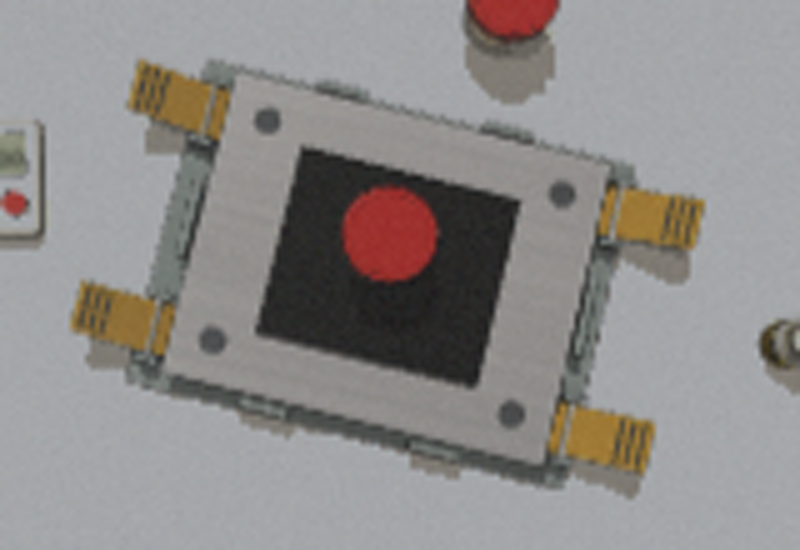

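Crop check: the marks, in crop pixels, are FL (268,121), FR (562,195), NL (212,341) and NR (511,414). They form a 116 x 156 mm rectangle, so this is the right plate, centred at (0.559, 0.029) with yaw about -14.8°. I'll close the fingers, move over the near-left mark, and turn so the long side of the gripper runs along base x, clear of the cup.

arm_command --series "-10 -8 0 0 255; -20 -17 0 0 255; -30 -25 0 0 255; -30 -25 0 0 255; -30 -25 0 0 255; -30 -25 0 0 255; -30 -25 0 0 255; -30 -25 0 0 255; -30 -25 0 0 255; -30 -25 0 0 255; -30 -25 0 0 255; -30 -25 0 0 255; -30 -25 0 0 255; -30 -25 0 0 255; -30 -25 0 0 255; -30 -25 0 0 255; -19 -15 0 0 255; 0 0 0 0 255" --squeeze 10

```text
time_s: 1.6
tool_pos: [0.5249, 0.1124, 0.2226]
tool_rot: [-179.9, 0.1, 163.4]
force: [-0.7, -1.0, -0.4]
grip_width: -0.0
grasp_force: 0.0
```

arm_command --series "0 0 0 0.12 255; 0 0 0 0.12 255; 0 0 0 0.12 255; 0 0 0 0.12 255; 0 0 0 0.12 255; 0 0 0 0.12 255; 0 0 0 0.12 255; 0 0 0 0.12 255; 0 0 0 0.12 255; 0 0 0 0.12 255; 0 0 0 0.12 255; 0 0 0 0.12 255; 0 0 0 0.11 255; 0 0 0 0 255; 0 0 0 0 255"

```text
time_s: 2.85
tool_pos: [0.522, 0.1204, 0.2224]
tool_rot: [-180.0, -0.0, 75.4]
force: [0.1, 0.7, -0.5]
grip_width: 0.0005
grasp_force: 0.0
```

arm_command --series "0 0 10 0 255; 0 0 25 0 255; 0 0 30 0 255; 0 0 30 0 255; 0 0 30 0 255; 0 0 25 0 255; 0 0 15 0 255; 0 0 7 0 255; 0 0 4 0 255; 0 0 2 0 255; 0 0 2 0 255; 0 0 0 0 255; 0 0 0 0 255"

```text
time_s: 3.93
tool_pos: [0.5233, 0.1207, 0.0435]
tool_rot: [179.9, -0.1, 75.2]
force: [0.1, -0.8, -0.9]
grip_width: 0.0002
grasp_force: 0.0
```

Run:
```python
from h import *
o=telemetry.get_obs();print(o['tool_pos'],o['force'])
ims=[]
for n in('top','scene'):
    im=cams.read_camera(n);p=proj(n,[.5224,.119,.036]).astype(int);print(n,p)
    ims.append(cv2.resize(im[p[1]-40:p[1]+40,p[0]-40:p[0]+40],None,fx=5,fy=5,interpolation=cv2.INTER_CUBIC))
cv2.imwrite('pics/nl.png',np.hstack(ims))
```

```text
[0.52329748 0.12066396 0.04345471] [ 0.05848686 -0.81511    -0.87825132]
top [302 217]
scene [306 210]
```

View pics/nl.png

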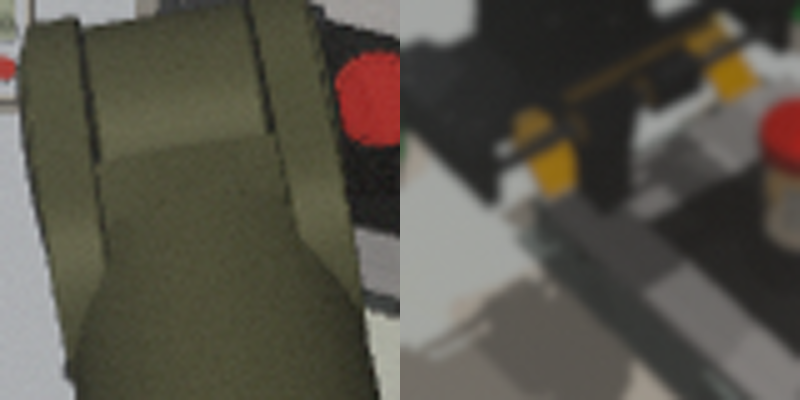

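The left panel shows only the arm, which hides the plate from above. In the right panel the closed fingers stand over the near-left corner, with the cup clear at (790,190). Pressing in small steps.

arm_command --series "0 0 2 0 255; 0 0 2 0 255; 0 0 2 0 255; 0 0 1 0 255; 0 0 0 0 255; 0 0 0 0 255"

```text
time_s: 4.53
tool_pos: [0.5227, 0.1205, 0.0364]
tool_rot: [-180.0, -0.0, 75.2]
force: [-3.0, -0.6, 7.9]
grip_width: 0.0005
grasp_force: 3.9
```

arm_command --series "0 0 1 0 255; 0 0 1 0 255; 0 0 0 0 255; 0 0 0 0 255"

```text
time_s: 4.87
tool_pos: [0.5227, 0.1205, 0.0363]
tool_rot: [-179.9, -0.1, 75.1]
force: [-8.8, -1.9, 21.9]
grip_width: 0.0002
grasp_force: 11.1
```

Near-left is solid: 22 N at z = 36.3 mm. Moving on to near-right.

arm_command --series "0 0 -8 0 255; 0 0 -20 0 255; 0 0 -20 0 255; -20 0 0 0 255; -30 0 0 0 255; -35 0 0 0 255; -35 0 0 0 255; -25 0 0 0 255; -12 0 0 0 255; 0 0 10 0 255; 0 0 20 0 255; 0 0 8 0 255; 0 0 1 0 255; 0 0 0 0 255; 0 0 0 0 255"

```text
time_s: 6.12
tool_pos: [0.4829, -0.0305, 0.0427]
tool_rot: [180.0, 0.0, 75.2]
force: [0.1, -0.1, 1.0]
grip_width: 0.0004
grasp_force: 0.0
```

arm_command --series "0 0 2 0 255; 0 0 2 0 255; 0 0 2 0 255; 0 0 1 0 255; 0 0 0 0 255; 0 0 0 0 255"

```text
time_s: 6.62
tool_pos: [0.4827, -0.0312, 0.0359]
tool_rot: [180.0, -0.0, 75.2]
force: [-0.3, 1.1, 2.0]
grip_width: 0.0002
grasp_force: 1.0
```

arm_command --series "0 0 1 0 255; 0 0 1 0 255; 0 0 0 0 255; 0 0 0 0 255"

```text
time_s: 6.95
tool_pos: [0.4825, -0.0313, 0.0337]
tool_rot: [180.0, -0.0, 75.2]
force: [-0.1, 0.4, 4.0]
grip_width: 0.0008
grasp_force: 1.8
```

arm_command --series "0 0 1 0 255; 0 0 1 0 255; 0 0 0 0 255; 0 0 0 0 255"

```text
time_s: 7.28
tool_pos: [0.4825, -0.0313, 0.0323]
tool_rot: [-180.0, -0.0, 75.2]
force: [-4.1, 0.3, 10.8]
grip_width: 0.0004
grasp_force: 5.5
```

Near-right gives: it sank 4 mm to its stop, with about 4 N part-way. So the near-right tab is the one to press. I'll lift and move outward to it.

arm_command --series "0 0 -3 0 255; 0 0 -20 0 255; 0 0 -20 0 255; -10 0 0 0 255; -20 0 0 0 255; -20 0 0 0 255; -10 0 0 0 255; 0 0 8 0 255; 0 0 10 0 255; 0 0 0 0 255; 0 0 0 0 255"

```text
time_s: 8.2
tool_pos: [0.4662, -0.0882, 0.0552]
tool_rot: [-179.9, 0.0, 75.2]
force: [1.1, -0.2, -0.8]
grip_width: 0.0005
grasp_force: 0.0
```

arm_command --series "0 0 2 0 255; 0 0 2 0 255; 0 0 2 0 255; -1 0 2 0 255; -0.5 0 2 0 255; -0.5 0 2 0 255; -1 0 2 0 255; -0.5 0 2 0 255; -0.5 0 2 0 255; 0 0 0 0 255; 0 0 0 0 255"

```text
time_s: 9.12
tool_pos: [0.4661, -0.0933, 0.0384]
tool_rot: [180.0, -0.0, 75.1]
force: [0.4, -0.2, 1.2]
grip_width: 0.0008
grasp_force: 0.3
```

arm_command --series "-1 0 2 0 255; -1 0 2 0 255; -1 0 2 0 255; 0 0 2 0 255; 0 0 2 0 255; 0 0 1 0 255; 0 0 1 0 255; 0 0 0 0 255; 0 0 0 0 255"

```text
time_s: 9.87
tool_pos: [0.4651, -0.0963, 0.0264]
tool_rot: [-180.0, 0.0, 75.2]
force: [-0.2, 0.4, 1.0]
grip_width: 0.0003
grasp_force: 0.6
```

arm_command --series "0 0 1 0 255; 0 0 1 0 255; 0 0 1 0 255; 0 0 0 0 255; 0 0 0 0 255"

```text
time_s: 10.28
tool_pos: [0.4652, -0.0964, 0.0249]
tool_rot: [-180.0, -0.0, 75.1]
force: [-4.3, 1.6, 16.9]
grip_width: 0.0006
grasp_force: 8.1
```

The tab stops at z = 24.9 mm under 17 N, so it is flat. I'll retract and check with the cameras.

arm_command --series "0 0 -5 0 255; 0 0 -15 0 255; 0 0 -30 0 255; 0 0 -40 0 255; 0 0 -40 0 255; 0 0 -40 0 255; 0 0 -30 0 255; -20 0 -20 0 255; -40 0 0 0 255; -40 0 0 0 255; -40 0 0 0 255; -40 0 0 0 255; -40 0 0 0 255; -20 0 0 0 255; 0 0 0 0 255; 0 0 0 0 255"

```text
time_s: 11.62
tool_pos: [0.4024, -0.3294, 0.243]
tool_rot: [-179.9, 0.0, 74.9]
force: [0.6, 1.3, 0.2]
grip_width: 0.0002
grasp_force: 0.0
```

Run:
```python
from h import *
o=telemetry.get_obs();print(o['tool_pos'],o['force'])
a=cams.read_camera('top');b=cams.read_camera('scene')
r=lambda x:cv2.resize(x,(400,300),interpolation=cv2.INTER_CUBIC)
a0=cv2.imread('pics/top0.png');b0=cv2.imread('pics/scene0.png')
A=np.s_[145:265,260:420];B=np.s_[165:285,275:435]
cv2.imwrite('pics/end.png',np.vstack([np.hstack([r(a0[A]),r(a[A])]),np.hstack([r(b0[B]),r(b[B])])]))
```

```text
[ 0.40243779 -0.32936031  0.24299707] [0.61389169 1.26264804 0.15098452]
```

View pics/end.png

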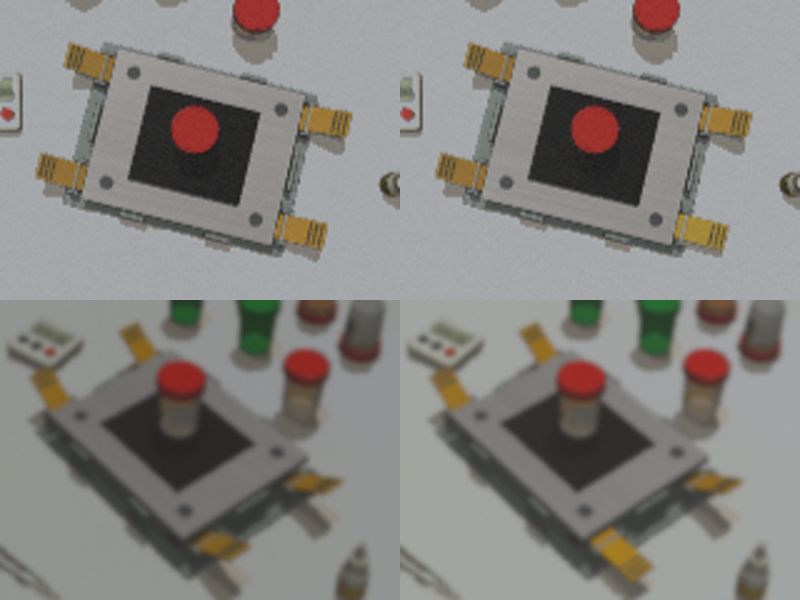

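The after views on the right show the near-right tab flat at (703,232) and (622,555). The other three tabs are still raised, and the plate and cup haven't moved. Handing in.

```bash
python3 -c "
from cell import env
print(env.sign_off())"
```

```text
the job is handed in; nothing more can be done
None
```

The near-right corner was the one that rocked (it sank 4 mm to its stop), so I pressed its shim tab flat, left the other three tabs raised with the plate and cup in place, and handed the job in.

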